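# Hook back the gate of the offcut pen

## Robot

A 6-joint arm with a two-finger parallel gripper is mounted at the origin on the work surface. World frame = base frame: x ahead of the robot, y to its left, z up, the work surface at z = 0. Lengths are in m, angles in rad, forces in N, time in s.
With the tool pointing down it reaches from about 0.35 to 0.775 m from the base axis. Payload 5.5 kg.
Tool frame: the origin (TCP) lies on the centre line of the jaws, within the pads' length; the fingertips stand 17 mm ahead of it and the grasp point (between the pads) lies 2 mm behind it; z points along the fingers, y is the direction in which the jaws open and shut (so a half turn about z gives the same grasp; the last joint's range is limited). The gripper opens to 85 mm and grips with 20 to 120 N. Pads are 22 mm wide; open, the fingers measure 114 mm over their backs; the gripper's body (76 mm by 85 mm) begins 54 mm behind the grasp point. The pads swing forward as they close: fully open they stand 13 mm farther back than shut.
Start: joints at [-1.479, 0.313, 0.046, 1.304, 0, 1.431], TCP at [0.132, -0.56, 0.248] pointing down, gripper open.
Joint ranges: [-2.76, 2.76], [-0.86, 1.69], [-1.03, 1.26], [-2.2, 2.34], [-1.47, 1.5], [-3.14, 3.14]. Speed limits (rad/s): [2.57, 2.57, 3.14, 3.14, 3.14, 3.14].

## Interface

Orientations are given as a unit quaternion [w, x, y, z].
In Python, from workcell import env gives the robot as it stands.
- The arm moves only by the tool servo_tool, never from a script. Its argument "increments" is a list of rows, each an object of numbers: "claw": the closure, from 0 (fully open) to 1 (shut); "x", "y", "z": the shift along the world's x, y, z in units of 25 mm (1.0 is 25 mm); "ax", "ay", "az": the turn, a rotation vector about the world's x, y, z in units of 8 degrees (1.0 is 8 degrees). A call has 1 to 5 rows; each row shifts and turns the commanded pose from where the row before left it; what a row does not reach is not made up. A row lasts 1/10 s, in which the tool goes at most 50 mm and 8.59 degrees, less where a joint would pass 70% of its speed; a pose out of reach is approached as far as the arm can. A call is refused whole if a number of a shift passes 1 or a number of a turn 1, either way. A call with a gripper value outside its range is refused whole. The fingers move at their own pace and stop on an object; "newtons" is the grip in N (left out, the last holds). Time passes only in rows, so rows that do not move let the fingers close. It gives the time, the measured TCP pose, the force and the opening at its end, in the units of the state.
- env.get_state(): the state, without advancing time (a new reading comes with each control period).
- env.read_camera(name): name is "scene" or "top" or "wrist"; returns the picture (480x640x3 uint8, red, green, blue); there is no depth.
- env.calibration(name): a dict with "K" (3x3 intrinsics, pixels), "world_to_cam" (4x4, takes a point from world to camera coordinates). Camera axes: x right, y down, z forward; pixel columns grow to the right and rows downward; lengths in m; the calibration is good to about 2 mm. A picture is of the moment at which its call begins: read the wrist's pose just before it. calibration takes no time and is no camera call; for the wrist camera it gives the pose at the moment of the call.
- env.hand_in(): hands the job in, once; it reports no verdict.
The state is a dict: "clock": time; "joint_pos": joint angles; "qvel": joint speeds; "tau": joint torques, N m; "tcp_pos": TCP position; "orientation": TCP orientation; "wrist_force": force on the tool from outside, world axes, zero at the start; "ft_torque": the same for the moment, N m; "finger_gap": finger opening in m.
Only numpy, scipy, OpenCV 4.12 (cv2) and the standard library are available. Lean on these libraries where they do the work, as an engineer would, in place of code of your own. Each camera call takes 0.05 s, during which the arm holds its last target.

## Task

The little gate of the offcut pen is shut. Lift its steel latch bar by the red tab out over the catch on the shut post, swing the gate open to the yellow catch on the hold-open post and let the bar drop fully home in that catch, so that the gate stays open by itself against its spring. The yellow catch is clamped at a place that differs each time, so feel for its tall backstop and be gentle: never ram or press the bar hard on either catch, and leave the other things where they are.

Things in the scene. Friction and masses are not known exactly. Their poses are not given: they have to be found in the camera images.
- pen: Fixed low fenced timber pen (240 x 230 mm, fences 100 mm high, hinge post 136 mm high). Origin on the bench, on the gate's vertical hinge axis; x points along the shut gate towards the shut post, z up; the gate swings from x towards y (outwards), about z.
- gate (a joint): Swing of the gate, rad: 0 shut, grows as it opens (anticlockwise from above), end 1.6. Slatted pale gate reaching 180 mm from the hinge axis, 16 mm thick, top at z 138 mm, 0.6 kg. A spring always pulls it shut: 0.15 N m when shut, 0.5 N m at 1.35 rad; let go unlatched, it swings shut.
- latch_bar (a joint): Lift angle of the latch bar, rad: 0 down (level on the gate's top), grows as lifted, hard end at 0.30. Steel bar 10 mm thick, 14 mm high, about 0.25 kg, along the gate's mid-plane, 15 to 213 mm from the hinge axis, underside at z 140 mm when down. It falls by its own weight.
- pivot (a point): Level pin, square to the gate, on which the latch bar turns: on the gate, 30 mm from the hinge axis, z 147 mm. Axes of the gate: x from the hinge axis to its free end, y square to it on the opening side, z up.
- tab (a point): Grip point of the red tab standing up from the bar: tab 10 mm thick (square to the gate), 26 mm long along the bar, top 57 mm above the pivot. The point lies 100 mm along the bar from the pivot and 40 mm above it. Pinch it from above, a finger on each side of the gate's plane. x along the bar away from the pivot, y square to the gate, z up the tab; it tilts with the bar.
- shut_post: Fixed timber post at the free end of the shut gate; origin on the bench 210 mm from the hinge axis. On top a dark steel catch: a notch 16 mm wide for the bar between two lips 8 mm thick, 187 to 207 mm from the hinge axis, tops at z 158 mm; the bar lifted over 0.13 rad is clear of them.
- hold_post: Fixed timber post with an aluminium plate on top, 125 mm wide. Origin on the bench, 215 mm from the hinge axis at 1.35 rad of gate swing; x points away from the hinge axis, y on in the opening direction. It carries the yellow catch, which does not give. It must not be pressed with more than 15 N.
- hold_mark (a point): Mid-mark on the hold-open post's plate, z 129 mm, 200 mm from the hinge axis at 1.35 rad of swing. The yellow catch is NOT measured: it is clamped anywhere along the plate, so that its notch's middle is at 1.23 to 1.47 rad of gate swing. Notch: 16 mm wide, floor at z 135 mm. Let go in it, the bar drops to 0 and the spring draws it against the lip.
- hold_plate (a point): Top middle of the same plate, 217 mm from the hinge axis. The catch on it spans 186 to 208 mm from the axis: on the shut side a lip 8 mm thick, top z 158 mm, passed by the bar lifted over 0.13 rad; then the notch; then a tall backstop, top z 206 mm, that the lifted bar cannot pass and meets with its side. Against it, the notch's middle is 3 mm (0.015 rad of swing) back.
- offcut_a: Bystander: pale wood block 90 x 45 x 40 mm inside the pen. Origin: middle of its underside.
- offcut_b: Bystander: brown wood block 60 x 60 x 50 mm inside the pen. Origin: middle of its underside.
- branch_slice: Bystander: round bark-edged slice, 70 mm across, 25 mm thick, inside the pen. Origin: middle of its underside.
- mallet: Bystander: hammer, 260 mm long, lying on the bench to the robot's left. Origin: middle of its underside.
- glue: Bystander: yellow bottle with red cap, 60 mm across, 150 mm tall, to the left. Origin: middle of its underside.
- mug: Bystander: blue mug, 80 mm across, 90 mm tall, to the right. Origin: middle of its underside.
- wax_tin: Bystander: green tin, 80 mm across, 50 mm tall, to the right. Origin: middle of its underside.
- bench_brush: Bystander: brush lying on the bench to the right. Origin: middle of its underside.

How it is judged:
On the way, in this order (a step that is already met when the one before it is completed fails the run):
1. the latch bar is lifted clear of the catch on the shut post with the gate still shut (value of joint latch_bar above 0.12 rad and value of joint gate below 0.08 rad), for 0.1 s.
2. the gate is swung well open with the bar up (value of joint gate above 1.1 rad and value of joint latch_bar above 0.1 rad), for 0.1 s.
At the end, for the whole second after the job is handed in: The gate stands open by itself at the yellow catch (gate between 1.18 and 1.52 rad), the latch bar has dropped fully home (under 0.04 rad), and both are at rest (under 0.05 rad/s) (value of joint gate between 1.18 and 1.52 rad and value of joint latch_bar below 0.04 rad and velocity of joint gate between -0.05 and 0.05 rad/s and velocity of joint latch_bar between -0.05 and 0.05 rad/s); the robot touches nothing.
It fails at once if the hold-open post or its catch is pressed or struck with more than 15 N (contact force between hold_post and anything else above 15 N).
It fails at once if the shut post or its catch is pressed or struck with more than 15 N (contact force between shut_post and anything else above 15 N).
It fails at once if a bystander is moved by more than 30 mm (distance of any of offcut_a, offcut_b, branch_slice, mallet, glue, mug, wax_tin, bench_brush from where it was at the start of the episode above 0.03 m).
It also fails if it takes over 64 s, if anything falls off the work surface, if the arm or the gripper's body presses on something with over 40 N, if the wrist force passes 120 N, or if a joint passes its speed limit or range.

## Working session

There is one attempt and no reset: what is moved stays moved. The work goes in short steps, Python scripts to look and compute and a tool call to move; the robot and the scene stay as the last step left them, time stands still between calls to the robot, and variables do not carry over. Pictures are saved under pics/ and viewed, and the job is handed in when it is done.

Besides the shell and the picture viewer there is one more tool, called as name(argument=value, ...) on one line, values as JSON. servo_tool: Moves the arm, as the interface text tells. Its arguments: {"type":"object","properties":{"increments":{"type":"array"},"newtons":{"type":"number"}},"required":["increments"]}

```bash
mkdir -p pics; ls
python3 - <<'E'
from workcell import env
import cv2
print(env.get_state())
for n in("scene","top","wrist"):
    c=env.calibration(n); print(n,c["K"],c["world_to_cam"])
    im=env.read_camera(n); cv2.imwrite(f"pics/{n}0.png",im[:,:,::-1])
E
```

```text
pics
{'clock': 0.0, 'joint_pos': array([-1.47859539e+00,  3.13994234e-01,  4.49742832e-02,  1.30358413e+00,
        9.17289505e-06,  1.43118819e+00]), 'qvel': array([-0.00222339, -0.00032138, -0.0006345 ,  0.00051893,  0.00042719,
        0.00142167]), 'tau': array([-1.05632858e-03, -4.80627823e+01,  2.98532599e+01,  1.93080615e-02,
       -5.19060677e-05, -2.32548530e-06]), 'tcp_pos': array([ 0.13204409, -0.55914457,  0.24741042]), 'orientation': array([-9.03514084e-04,  9.93290180e-01,  1.15645152e-01,  2.60082844e-05]), 'wrist_force': array([-0.47293399, -0.17685649,  0.23491527]), 'ft_torque': array([-0.01992452,  0.00484665, -0.0187902 ]), 'finger_gap': 0.08557841366745267}
scene [[547.3652108    0.         326.02338874]
 [  0.         547.3652108  241.25673352]
 [  0.           0.           1.        ]] [[-0.40891686  0.91250348  0.01115355  0.22401935]
 [ 0.74810547  0.34219509 -0.56854263 -0.31704382]
 [-0.52261382 -0.22414264 -0.82257819  1.69335409]
 [ 0.          0.          0.          1.        ]]
top [[534.69668804   0.         325.37439992]
 [  0.         534.69668804 246.5292283 ]
 [  0.           0.           1.        ]] [[-0.01689609 -0.99973325 -0.01574644  0.00443236]
 [-0.99651559  0.01812403 -0.08141371  0.51673223]
 [ 0.08167739  0.014316   -0.996556    1.71230181]
 [ 0.          0.          0.          1.        ]]
wrist [[335.27358686   0.         320.67801519]
 [  0.         335.27358686 239.63922949]
 [  0.           0.           1.        ]] [[ 0.22914096 -0.97339219 -0.00143883 -0.57428283]
 [-0.92344523 -0.21785016  0.31589589 -0.04080858]
 [-0.30780405 -0.071056   -0.94879277  0.38091488]
 [ 0.          0.          0.          1.        ]]
```

View pics/scene0.png

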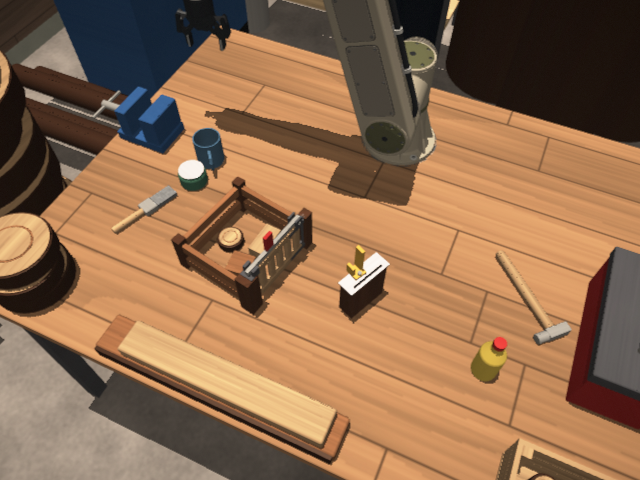

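View pics/top0.png

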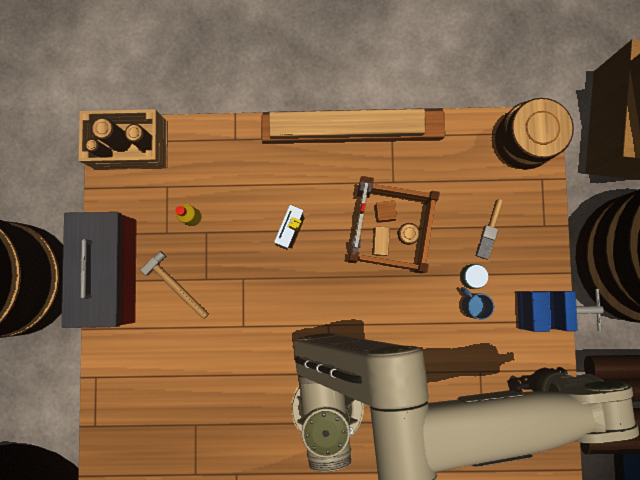

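Run:
```python
import cv2,numpy as np
a=cv2.imread("pics/top0.png")[165:285,260:450];b=cv2.imread("pics/scene0.png")[170:330,165:405]
cv2.imwrite("pics/ztop.png",cv2.resize(a,None,fx=4,fy=4,interpolation=cv2.INTER_CUBIC))
cv2.imwrite("pics/zsc.png",cv2.resize(b,None,fx=3.3,fy=3.3,interpolation=cv2.INTER_CUBIC))
```

```text
(no output)
```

View pics/ztop.png

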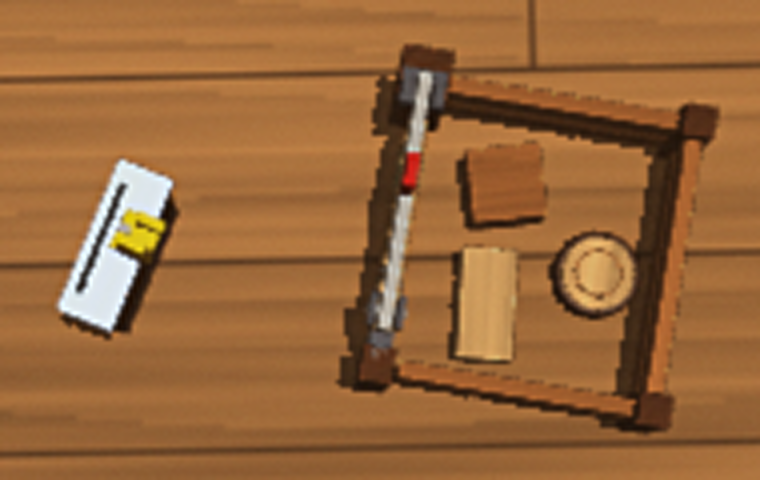

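View pics/zsc.png

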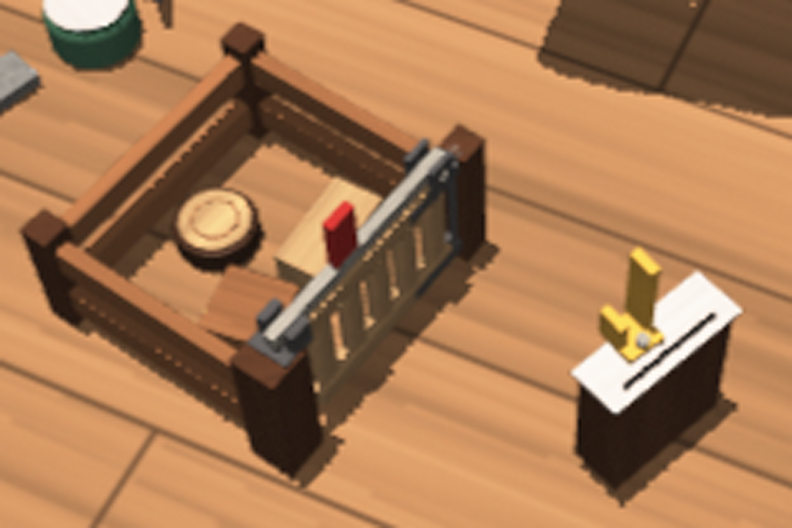

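```bash
cat > h.py <<'E'
import numpy as np,cv2
from workcell import env
def ray(n,u,v):
    c=env.calibration(n);M=np.array(c["world_to_cam"]);R=M[:3,:3];t=M[:3,3]
    d=R.T@(np.linalg.inv(np.array(c["K"]))@[u,v,1]);return -R.T@t,d
def onz(n,u,v,z):
    o,d=ray(n,u,v);return o+d*(z-o[2])/d[2]
def proj(n,p):
    c=env.calibration(n);M=np.array(c["world_to_cam"]);q=np.array(c["K"])@(M[:3,:3]@p+M[:3,3]);return q[:2]/q[2]
E
python3 - <<'E'
from h import *
for n,roi in(("top",(260,165,450,285)),("scene",(165,170,405,330))):
    im=cv2.imread(f"pics/{n}0.png");x0,y0,x1,y1=roi;h=cv2.cvtColor(im,cv2.COLOR_BGR2HSV)
    def m(lo,hi):
        k=cv2.inRange(h,lo,hi);q=np.zeros_like(k);q[y0:y1,x0:x1]=k[y0:y1,x0:x1];return q
    for name,lo,hi in(("white",(0,0,205),(179,40,255)),("grey",(0,0,110),(179,45,204)),("red",(0,190,90),(5,255,255)),("yellow",(22,150,90),(33,255,255))):
        k=m(lo,hi);cs,_=cv2.findContours(k,0,2)
        for c in sorted(cs,key=cv2.contourArea)[::-1][:3]:
            if cv2.contourArea(c)<6: continue
            r=cv2.minAreaRect(c);print(n,name,cv2.contourArea(c),np.round(cv2.boxPoints(r),1).tolist(),"c",np.round(r[0],1))
            if n=="top":
              z={"white":.129,"grey":.154,"red":.204,"yellow":.17}[name]
              print("   ",[np.round(onz(n,*p,z)[:2],3).tolist() for p in cv2.boxPoints(r)], np.round(onz(n,*r[0],z),4))
E
```

```text
top white 419.5 [[274.1000061035156, 241.60000610351562], [289.5, 204.60000610351562], [302.6000061035156, 210.0], [287.1000061035156, 247.10000610351562]] c [288.3 225.8]
    [[0.526, 0.15], [0.639, 0.101], [0.621, 0.062], [0.508, 0.11]] [0.5734 0.1058 0.129 ]
top grey 59.5 [[353.29998779296875, 245.8000030517578], [357.8999938964844, 213.39999389648438], [362.1000061035156, 214.0], [357.5, 246.39999389648438]] c [357.7 229.9]
    [[0.507, -0.09], [0.604, -0.106], [0.602, -0.119], [0.505, -0.103]] [ 0.5541 -0.1044  0.154 ]
top grey 38.5 [[360.8999938964844, 201.8000030517578], [364.1000061035156, 182.5], [367.6000061035156, 183.10000610351562], [364.3999938964844, 202.39999389648438]] c [364.3 192.5]
    [[0.639, -0.116], [0.698, -0.127], [0.696, -0.137], [0.637, -0.126]] [ 0.6672 -0.1265  0.154 ]
top red 18.0 [[359.79998779296875, 210.6999969482422], [361.79998779296875, 202.6999969482422], [364.8999938964844, 203.5], [362.8999938964844, 211.5]] c [362.4 207.1]
    [[0.605, -0.109], [0.628, -0.116], [0.626, -0.125], [0.602, -0.118]] [ 0.615  -0.1169  0.204 ]
top yellow 73.0 [[287.7
[... 710 characters left out ...]
001220703125, 240.89999389648438], [296.8999938964844, 213.1999969482422], [300.0, 216.0], [274.79998779296875, 243.6999969482422]] c [285.9 228.5]
scene grey 75.5 [[159.6999969482422, 191.5], [170.10000610351562, 184.10000610351562], [175.6999969482422, 192.0], [165.3000030517578, 199.5]] c [167.7 191.8]
scene red 24.5 [[263.0, 238.0], [269.5, 231.5], [271.5, 233.5], [265.0, 240.0]] c [267.3 235.8]
scene yellow 29.0 [[347.6000061035156, 263.20001220703125], [353.6000061035156, 260.20001220703125], [361.20001220703125, 275.3999938964844], [355.20001220703125, 278.3999938964844]] c [354.4 269.3]
scene yellow 15.0 [[356.5, 246.5], [358.0, 245.0], [363.5, 250.5], [362.0, 252.0]] c [360.  248.5]
```

servo_tool(increments=[{"x":0.9,"y":0.85,"z":0.6,"az":0.96,"claw":0},{"x":0.9,"y":0.85,"z":0.6,"az":0.96},{"x":0.9,"y":0.85,"z":0.6,"az":0.96},{"x":0.9,"y":0.85,"z":0.6,"az":0.96},{"x":0.9,"y":0.85,"z":0.4,"az":0.96}], newtons=40)

```text
schema error: expected keys claw, x, y, z, ax, ay, az
```

servo_tool(increments=[{"x":0.9,"y":0.85,"az":0.96},{"x":0.9,"y":0.85,"az":0.96},{"x":0.9,"y":0.85,"az":0.96},{"x":0.9,"y":0.85,"az":0.96},{"x":0.9,"y":0.85,"az":0.96}])

```text
schema error: expected keys claw, x, y, z, ax, ay, az
```

servo_tool(increments=[{"x":0.9,"y":0.85,"az":0.96},{"x":0.9,"y":0.85,"az":0.96},{"x":0.9,"y":0.85,"az":0.96},{"x":0.9,"y":0.85,"az":0.96},{"x":0.9,"y":0.85,"az":0.96}])

```text
schema error: expected keys claw, x, y, z, ax, ay, az
```

All keys are required.

servo_tool(increments=[{"claw":0,"x":0.9,"y":0.85,"z":0.6,"ax":0,"ay":0,"az":0.96},{"claw":0,"x":0.9,"y":0.85,"z":0.6,"ax":0,"ay":0,"az":0.96},{"claw":0,"x":0.9,"y":0.85,"z":0.6,"ax":0,"ay":0,"az":0.96},{"claw":0,"x":0.9,"y":0.85,"z":0.6,"ax":0,"ay":0,"az":0.96},{"claw":0,"x":0.9,"y":0.85,"z":0.4,"ax":0,"ay":0,"az":0.96}], newtons=40)

```text
clock: 0.65
tcp_pos: [0.2454, -0.4526, 0.3192]
orientation: [0.0, 0.899, 0.438, 0.0]
wrist_force: [0.9, -0.4, 0.4]
finger_gap: 0.0855
```

servo_tool(increments=[{"claw":0,"x":0.9,"y":0.85,"z":0,"ax":0,"ay":0,"az":0.96},{"claw":0,"x":0.9,"y":0.85,"z":0,"ax":0,"ay":0,"az":0.96},{"claw":0,"x":0.9,"y":0.85,"z":0,"ax":0,"ay":0,"az":0.96},{"claw":0,"x":0.9,"y":0.85,"z":0,"ax":0,"ay":0,"az":0.96},{"claw":0,"x":0.9,"y":0.85,"z":0,"ax":0,"ay":0,"az":0.96}])

```text
clock: 1.15
tcp_pos: [0.3578, -0.346, 0.3181]
orientation: [-0.0, 0.705, 0.71, 0.0]
wrist_force: [0.0, 0.5, 0.2]
finger_gap: 0.0856
```

servo_tool(increments=[{"claw":0,"x":0.9,"y":0.85,"z":0,"ax":0,"ay":0,"az":0.96},{"claw":0,"x":0.9,"y":0.85,"z":0,"ax":0,"ay":0,"az":0.96},{"claw":0,"x":0.9,"y":0.85,"z":0,"ax":0,"ay":0,"az":0.96},{"claw":0,"x":0.9,"y":0.85,"z":0,"ax":0,"ay":0,"az":0.96},{"claw":0,"x":0.9,"y":0.85,"z":0,"ax":0,"ay":0,"az":0.96}])

```text
clock: 1.65
tcp_pos: [0.4703, -0.2398, 0.3181]
orientation: [-0.0, 0.432, 0.902, 0.0]
wrist_force: [0.1, -0.2, 0.0]
finger_gap: 0.0854
```

servo_tool(increments=[{"claw":0,"x":1,"y":0.98,"z":0,"ax":0,"ay":0,"az":1},{"claw":0,"x":1,"y":0.98,"z":0,"ax":0,"ay":0,"az":1},{"claw":0,"x":1,"y":0.98,"z":0,"ax":0,"ay":0,"az":1},{"claw":0,"x":1,"y":0.98,"z":0,"ax":0,"ay":0,"az":1},{"claw":0,"x":1,"y":0.98,"z":0,"ax":0,"ay":0,"az":1}])

```text
clock: 2.15
tcp_pos: [0.5954, -0.1172, 0.318]
orientation: [-0.0, 0.097, 0.995, 0.0]
wrist_force: [0.3, -0.3, -0.3]
finger_gap: 0.0852
```

Run:
```python
from h import *
s=env.get_state();print(s["joint_pos"],s["tcp_pos"],s["orientation"])
c=env.calibration("wrist");np.save("wc.npy",c["world_to_cam"])
im=env.read_camera("wrist"); cv2.imwrite("pics/w1.png",im[:,:,::-1])
M=c["world_to_cam"];print(M, -M[:3,:3].T@M[:3,3])
```

```text
[-3.26579530e-01  3.73684050e-01  3.01097324e-01  1.49877062e+00
 -1.07757355e-05 -1.31440832e-01] [ 0.59536516 -0.11719355  0.31797319] [-2.74410613e-04  9.74146110e-02  9.95243847e-01  5.84326747e-05]
[[ 1.94559554e-01  9.80890616e-01  4.23642110e-04 -7.74174577e-04]
 [ 9.30014942e-01 -1.84605623e-01  3.17793914e-01 -6.38862185e-01]
 [ 3.11799275e-01 -6.14358488e-02 -9.48159717e-01  2.54119413e-01]
 [ 0.00000000e+00  0.00000000e+00  0.00000000e+00  1.00000000e+00]] [ 0.51506775 -0.10156613  0.44397263]
```

View pics/w1.png

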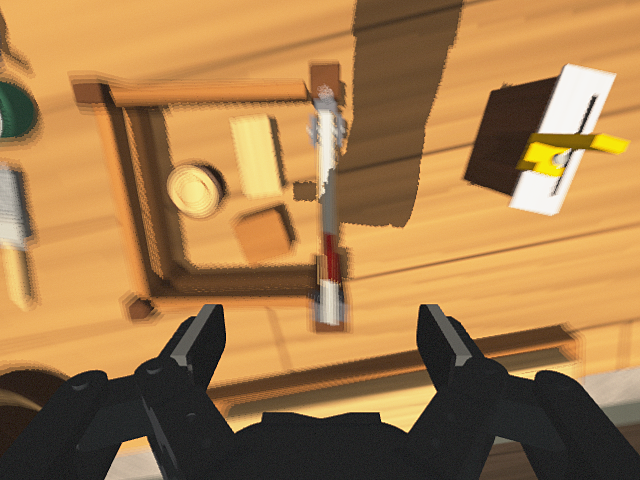

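```bash
cat > m.py <<'E'
from h import *
import sys
im=env.read_camera("wrist"); im=env.read_camera("wrist") if len(sys.argv)>2 else im
im=np.ascontiguousarray(im[:,:,::-1]);cv2.imwrite(f"pics/{sys.argv[1]}.png",im)
h=cv2.cvtColor(im,cv2.COLOR_BGR2HSV)
for name,lo,hi,z in(("red",(0,150,50),(8,255,255),.204),("yellow",(22,150,90),(33,255,255),.158),("white",(0,0,200),(179,40,255),.129),("bar",(0,0,120),(179,60,255),.154)):
    k=cv2.inRange(h,lo,hi);k[300:]=0 if name!="red" else k[300:]
    cs,_=cv2.findContours(k,0,2)
    for c in sorted(cs,key=cv2.contourArea)[::-1][:2]:
        if cv2.contourArea(c)<30: continue
        b=cv2.boxPoints(cv2.minAreaRect(c));print(name,cv2.contourArea(c),np.round(b).tolist(),[np.round(onz("wrist",*p,z)[:2],4).tolist() for p in b])
E
python3 m.py w2 x
```

```text
red 482.5 [[316.0, 230.0], [327.0, 230.0], [327.0, 277.0], [316.0, 277.0]] [[0.5856, -0.1185], [0.5872, -0.1105], [0.6249, -0.1179], [0.6232, -0.1263]]
yellow 2133.0 [[513.0, 133.0], [621.0, 133.0], [621.0, 177.0], [513.0, 177.0]] [[0.5503, 0.0513], [0.5676, 0.1373], [0.6043, 0.1401], [0.5863, 0.0507]]
white 2889.5 [[535.0, 131.0], [564.0, 58.0], [610.0, 77.0], [581.0, 149.0]] [[0.556, 0.0861], [0.5018, 0.1099], [0.5239, 0.1488], [0.5805, 0.1272]]
white 1697.0 [[504.0, 205.0], [536.0, 133.0], [577.0, 151.0], [546.0, 223.0]] [[0.6184, 0.0571], [0.5577, 0.087], [0.5814, 0.124], [0.645, 0.0962]]
bar 3013.0 [[533.0, 131.0], [562.0, 58.0], [610.0, 77.0], [581.0, 150.0]] [[0.5524, 0.0698], [0.5022, 0.0919], [0.5233, 0.1291], [0.5758, 0.1091]]
bar 1774.0 [[503.0, 205.0], [535.0, 133.0], [578.0, 151.0], [546.0, 224.0]] [[0.6102, 0.0439], [0.554, 0.0716], [0.5763, 0.1062], [0.6351, 0.0805]]
```

View pics/w2.png

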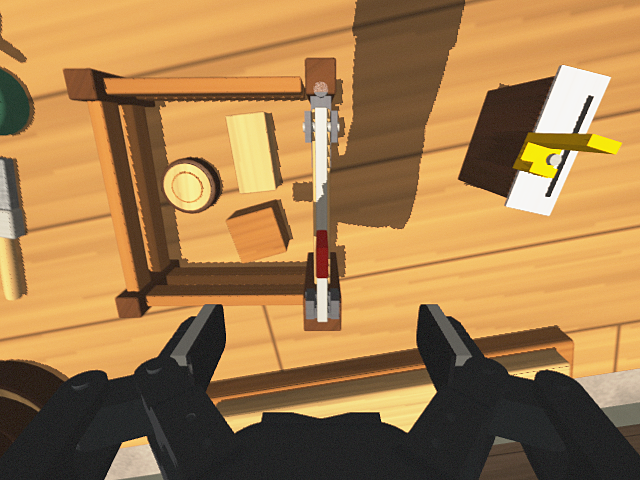

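Run:
```python
from h import *
im=cv2.imread("pics/w2.png");cv2.imwrite("pics/z2.png",cv2.resize(im[70:340,280:360],None,fx=3,fy=2.2,interpolation=cv2.INTER_CUBIC))
z=im[110:240,460:640];cv2.imwrite("pics/z2y.png",cv2.resize(z,None,fx=4,fy=4,interpolation=cv2.INTER_CUBIC))
# bar edges per row
g=im.astype(int)
for r in (115,130,150,170,190,210,220,235,250,265,280,300,310,318,322):
    print(r,[tuple(int(v) for v in g[r,c]) for c in range(312,332,1)][0:0], ''.join('R' if p[2]>90 and p[1]<40 else ('W' if max(p)-min(p)<40 and min(p)>110 else '.') for p in g[r,305:340]))
```

```text
115 [] WWWWWW....WWWWWWWWWWWW....WWWWWW...
130 [] WWWWWW...WWWWWWWWWWWWW.WWWWWWWWWWW.
150 [] ...........WWWWWWWWWWW...W.........
170 [] ...........WWWWWWWWWWW.............
190 [] ...........WWWWWWW.................
210 [] ...................................
220 [] ...................................
235 [] ............RRRRRRRRRR.............
250 [] ............RRRRRRRRRRR............
265 [] ............RRRRRRRRRRR............
280 [] ............WWWWWWWWWW.............
300 [] ............WWWWWWWWWW..W..........
310 [] .WWWWWWWW.W.WWWWWWWWWW..W.WWWWWWWW.
318 [] .WWWWWWWW...WWWWWWWWWW....WWWWWWWW.
322 [] ...................................
```

View pics/z2.png

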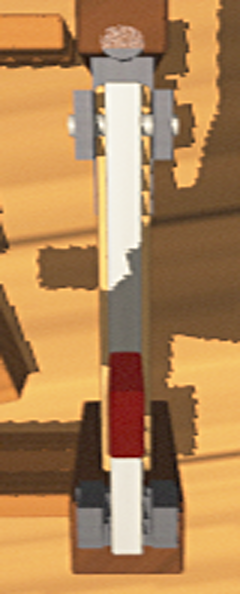

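View pics/z2y.png

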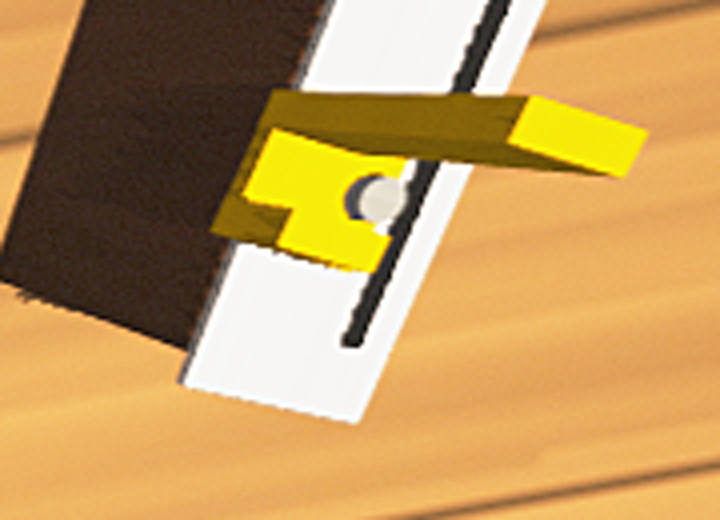

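Run:
```python
from h import *
n=onz("wrist",321.2,107.7,.154);f=onz("wrist",321.6,321.4,.154);t=onz("wrist",321.6,278,.204)
d=(f-n)[:2];L=np.hypot(*d);u=d/L;print("L",L,"az",np.arctan2(d[1],d[0]),n,f,"tab far edge",t)
H=n[:2]-.015*u; H2=f[:2]-.213*u;print(H,H2,"tab far along (143 expected)",(t[:2]-H2)@u)
tabc=t[:2]-.013*u;print("tab center",tabc, "lat off from bar",np.cross(u,t[:2]-H))
psi=np.arctan2(d[1],d[0]);Hm=(H+H2)/2;print("H",Hm)
for p,z in(((592.5,133.75),.206),((622.5,142.5),.206),((616.25,154.5),.206),((587.5,145.75),.206),((555,178),.158)):
    w=onz("wrist",*p,z)[:2]-Hm;print(p,np.hypot(*w),np.arctan2(w[1],w[0])-psi)
w=np.array([.5734,.1058])-Hm;print("plate",np.hypot(*w),np.arctan2(w[1],w[0])-psi)
```

```text
L 0.19725096590293273 az -0.19653756100579145 [ 0.5005318 -0.0973734  0.154    ] [ 0.6939854  -0.13589153  0.154     ] tab far edge [ 0.62488309 -0.12217819  0.204     ]
[ 0.48582057 -0.09444428] [ 0.48508596 -0.09429801] tab far along (143 expected) 0.14255013613424575
tab center [ 0.61213336 -0.11963962] lat off from bar -4.4599332427695815e-05
H [ 0.48545326 -0.09437114]
(592.5, 133.75) 0.18638835194257752 1.3821720137554783
(622.5, 142.5) 0.2089600970793407 1.3748411742593545
(616.25, 154.5) 0.20864749651905568 1.3356110935171421
(587.5, 145.75) 0.18662087546996342 1.3396179384523133
(555, 178) 0.21012538860614674 1.2237401435090982
plate 0.2186392353723849 1.3533652407386332<stdin>:5: DeprecationWarning: Arrays of 2-dimensional vectors are deprecated. Use arrays of 3-dimensional vectors instead. (deprecated in NumPy 2.0)
```

servo_tool(increments=[{"claw":0,"x":0.35,"y":-0.05,"z":-0.9,"ax":0,"ay":0,"az":0},{"claw":0,"x":0.35,"y":-0.05,"z":-0.9,"ax":0,"ay":0,"az":0},{"claw":0,"x":0,"y":0,"z":-0.9,"ax":0,"ay":0,"az":0},{"claw":0,"x":0,"y":0,"z":-0.9,"ax":0,"ay":0,"az":0},{"claw":0.2,"x":0,"y":0,"z":-0.9,"ax":0,"ay":0,"az":0}])

```text
clock: 2.8
tcp_pos: [0.6111, -0.1219, 0.2049]
orientation: [-0.0, 0.102, 0.995, -0.0]
wrist_force: [-0.4, 0.5, 0.2]
finger_gap: 0.0732
```

servo_tool(increments=[{"claw":0.4,"x":0,"y":0,"z":-0.4,"ax":0,"ay":0,"az":0},{"claw":0.4,"x":0,"y":0,"z":-0.4,"ax":0,"ay":0,"az":0},{"claw":0.5,"x":0,"y":0,"z":0,"ax":0,"ay":0,"az":0},{"claw":0.5,"x":0,"y":0,"z":0,"ax":0,"ay":0,"az":0}])

```text
clock: 3.2
tcp_pos: [0.6123, -0.1213, 0.1866]
orientation: [0.0, 0.101, 0.995, -0.0]
wrist_force: [0.3, 0.1, 0.2]
finger_gap: 0.0429
```

```bash
python3 m.py w3 x; python3 -c "
from h import *
s=env.get_state();print(s['tcp_pos'],s['orientation'],s['finger_gap'],s['wrist_force'])"
```

```text
red 2391.5 [[318.0, 272.0], [344.0, 272.0], [344.0, 378.0], [318.0, 378.0]] [[0.5799, -0.1157], [0.5818, -0.1067], [0.6271, -0.1149], [0.6251, -0.1251]]
white 2677.5 [[315.0, 47.0], [337.0, 47.0], [337.0, 200.0], [315.0, 200.0]] [[0.496, -0.1004], [0.4981, -0.0899], [0.5721, -0.1039], [0.5697, -0.1159]]
white 56.5 [[339.0, 79.0], [344.0, 79.0], [344.0, 92.0], [339.0, 92.0]] [[0.5122, -0.0915], [0.5127, -0.0891], [0.5185, -0.0902], [0.518, -0.0926]]
bar 4370.5 [[293.0, 32.0], [344.0, 32.0], [344.0, 201.0], [293.0, 201.0]] [[0.4937, -0.1088], [0.4979, -0.0881], [0.5678, -0.1008], [0.5629, -0.1249]]
bar 484.5 [[307.0, 15.0], [329.0, -1.0], [344.0, 21.0], [322.0, 36.0]] [[0.4889, -0.1019], [0.4854, -0.092], [0.494, -0.0874], [0.4977, -0.0974]]
[ 0.6126971  -0.12122417  0.18707564] [ 9.89404124e-04  1.00471406e-01  9.94939432e-01 -2.10315393e-04] 0.04259399305789773 [-0.18491994  0.22002935 -0.61359067]
```

View pics/w3.png

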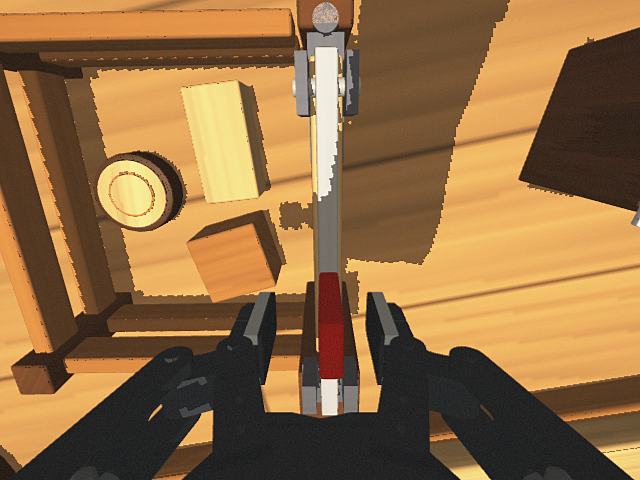

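servo_tool(increments=[{"claw":0.5,"x":0.01,"y":0.08,"z":-0.03,"ax":0,"ay":0,"az":0.03},{"claw":0.5,"x":0.01,"y":0.08,"z":-0.03,"ax":0,"ay":0,"az":0.03},{"claw":0.6,"x":0,"y":0,"z":0,"ax":0,"ay":0,"az":0},{"claw":0.65,"x":0,"y":0,"z":0,"ax":0,"ay":0,"az":0}])

```text
clock: 3.7
tcp_pos: [0.6126, -0.1167, 0.1844]
orientation: [0.0, 0.096, 0.995, 0.0]
wrist_force: [-1.0, -1.3, -0.3]
finger_gap: 0.0297
```

```bash
python3 m.py w4 x|head -3; python3 -c "
from h import *
s=env.get_state();print(s['tcp_pos'],s['orientation'],s['finger_gap'],s['wrist_force'])
im=cv2.imread('pics/w4.png')[240:420,230:410];cv2.imwrite('pics/z4.png',cv2.resize(im,None,fx=3.2,fy=3.2))"
```

```text
red 2481.5 [[306.0, 276.0], [332.0, 276.0], [332.0, 385.0], [306.0, 385.0]] [[0.5793, -0.1158], [0.5811, -0.1069], [0.627, -0.1154], [0.6251, -0.1254]]
white 3062.0 [[303.0, 48.0], [329.0, 48.0], [329.0, 203.0], [303.0, 203.0]] [[0.4954, -0.1028], [0.4978, -0.0906], [0.572, -0.1045], [0.5692, -0.1185]]
white 57.0 [[331.0, 80.0], [336.0, 80.0], [336.0, 94.0], [331.0, 94.0]] [[0.5117, -0.0922], [0.5121, -0.0897], [0.5184, -0.0909], [0.5179, -0.0933]]
[ 0.61260789 -0.11686182  0.18435573] [3.69205018e-05 9.61474577e-02 9.95367100e-01 1.63772976e-05] 0.030380707939581343 [0.14861944 0.13653804 0.26110082]
```

View pics/z4.png

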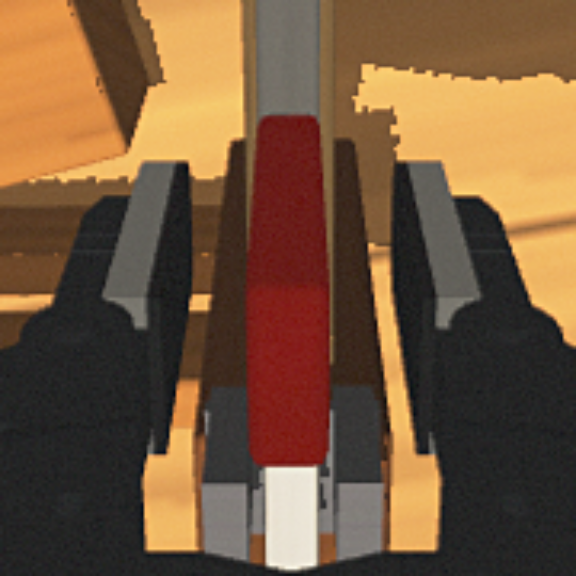

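servo_tool(increments=[{"claw":0.8,"x":0,"y":-0.01,"z":0,"ax":0,"ay":0,"az":0},{"claw":0.9,"x":0,"y":0,"z":0,"ax":0,"ay":0,"az":0},{"claw":1,"x":0,"y":0,"z":0,"ax":0,"ay":0,"az":0},{"claw":1,"x":0,"y":0,"z":0,"ax":0,"ay":0,"az":0},{"claw":1,"x":0,"y":0,"z":0,"ax":0,"ay":0,"az":0}], newtons=40)

```text
clock: 4.3
tcp_pos: [0.6126, -0.1173, 0.1844]
orientation: [0.0, 0.096, 0.995, -0.0]
wrist_force: [0.1, -1.5, 0.7]
finger_gap: 0.0095
```

Run:
```python
from h import *
s=env.get_state();print(s['tcp_pos'],s['orientation'],s['finger_gap'],s['wrist_force'],s['ft_torque'])
# trajectory: g=grasp-from-pivot vector in gate plane
psi=-.1965
for z0 in (.1844,):
  for th in np.arange(0,.25,.035):
    c,q=np.cos(th),np.sin(th);X,Z=.100,z0-.147
    x,z=c*X-q*Z,q*X+c*Z; print(round(th,3),np.round(1000*np.array([x-X,z-Z]),2))
```

```text
[ 0.61256725 -0.11732254  0.18438858] [ 2.92723056e-05  9.61582598e-02  9.95366053e-01 -8.98251906e-05] 0.009547376208009557 [ 0.14301047 -1.48349083  0.69135304] [-0.171926    0.1105928   0.30123734]
0.0 [0. 0.]
0.035 [-1.37  3.48]
0.07 [-2.86  6.9 ]
0.105 [-4.47 10.27]
0.14 [-6.2  13.59]
0.175 [-8.04 16.84]
0.21 [-9.99 20.02]
0.245 [-12.06  23.14]
```

servo_tool(increments=[{"claw":1,"x":-0.054,"y":0.011,"z":0.139,"ax":-0.05,"ay":-0.245,"az":0},{"claw":1,"x":-0.058,"y":0.012,"z":0.137,"ax":-0.05,"ay":-0.245,"az":0},{"claw":1,"x":-0.063,"y":0.012,"z":0.135,"ax":-0.05,"ay":-0.245,"az":0}])

```text
clock: 4.6
tcp_pos: [0.6082, -0.1165, 0.1944]
orientation: [0.053, 0.096, 0.994, -0.006]
wrist_force: [-0.2, -2.4, -1.6]
finger_gap: 0.0094
```

servo_tool(increments=[{"claw":1,"x":-0.068,"y":0.014,"z":0.133,"ax":-0.05,"ay":-0.245,"az":0},{"claw":1,"x":-0.072,"y":0.014,"z":0.13,"ax":-0.05,"ay":-0.245,"az":0},{"claw":1,"x":-0.076,"y":0.015,"z":0.127,"ax":-0.05,"ay":-0.245,"az":0},{"claw":1,"x":0,"y":0,"z":0,"ax":0,"ay":0,"az":0},{"claw":1,"x":0,"y":0,"z":0,"ax":0,"ay":0,"az":0}])

```text
clock: 5.1
tcp_pos: [0.6027, -0.1154, 0.2041]
orientation: [0.104, 0.096, 0.99, -0.011]
wrist_force: [0.5, -2.7, -4.0]
finger_gap: 0.0093
```

Run:
```python
from h import *
from scipy.spatial.transform import Rotation as R
s=env.get_state();print(s['tcp_pos'],s['orientation'],s['finger_gap'],s['wrist_force'],s['ft_torque'],s['joint_pos'])
q=s['orientation'];r=R.from_quat([q[1],q[2],q[3],q[0]]);print(r.as_matrix())
for n in("wrist","scene"):cv2.imwrite(f"pics/{n}5.png",env.read_camera(n)[:,:,::-1])
im=cv2.imread('pics/scene5.png')[170:330,165:405];cv2.imwrite('pics/z5.png',cv2.resize(im,None,fx=3.3,fy=3.3))
```

```text
[ 0.60273341 -0.11540252  0.20409126] [ 0.10367237  0.09575455  0.98993087 -0.01095316] 0.009289864045588061 [ 0.53122505 -2.67258253 -3.96288261] [-0.24401497 -0.10793788  0.19584407] [-0.33250969  0.24194189 -0.18248396  0.93922619  0.02705318 -0.13684045]
[[-0.96016621  0.19185185  0.20315934]
 [ 0.18730969  0.98142219 -0.04153994]
 [-0.20735459 -0.00183154 -0.97826413]]
```

View pics/wrist5.png

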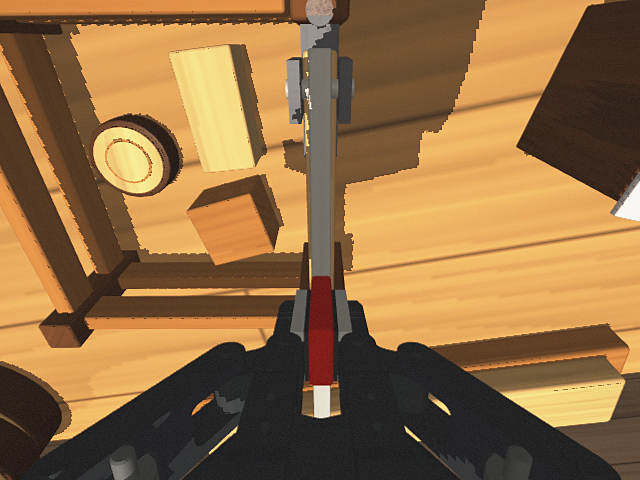

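View pics/z5.png

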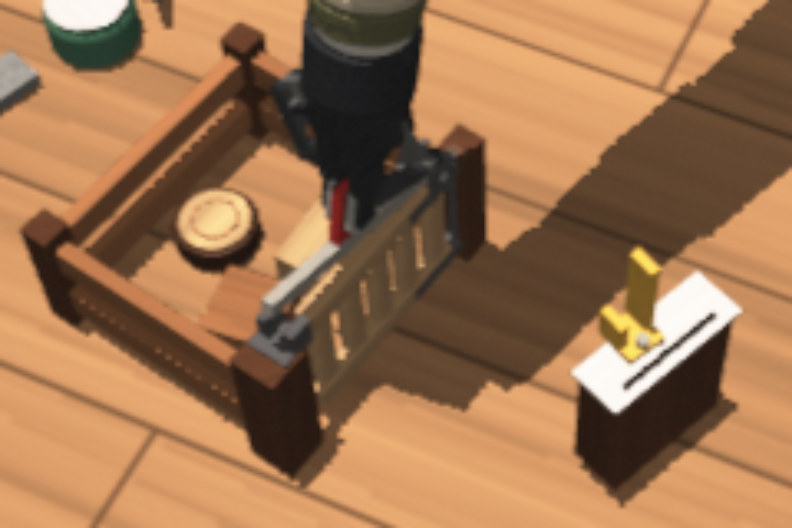

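Run:
```python
import numpy as np
H=np.array([.485,-.0924]);p0=np.array([.6027,-.1154]);v=p0-H
rot=lambda a:np.array([[np.cos(a),-np.sin(a)],[np.sin(a),np.cos(a)]])
st=np.radians(4)
for k in range(18):
    d=(rot(st*(k+1))-rot(st*k))@v/.025;print(k+1,4*(k+1),np.round(d,3),np.round(H+rot(st*(k+1))@v,4))
```

```text
1 4 [0.053 0.331] [ 0.604  -0.1071]
2 8 [0.03  0.334] [ 0.6048 -0.0988]
3 12 [0.006 0.335] [ 0.6049 -0.0904]
4 16 [-0.017  0.334] [ 0.6045 -0.0821]
5 20 [-0.04   0.332] [ 0.6035 -0.0738]
6 24 [-0.064  0.329] [ 0.6019 -0.0655]
7 28 [-0.086  0.324] [ 0.5997 -0.0575]
8 32 [-0.109  0.317] [ 0.597  -0.0495]
9 36 [-0.131  0.308] [ 0.5937 -0.0418]
10 40 [-0.152  0.298] [ 0.5899 -0.0344]
11 44 [-0.172  0.287] [ 0.5856 -0.0272]
12 48 [-0.192  0.274] [ 0.5808 -0.0203]
13 52 [-0.21  0.26] [ 0.5756 -0.0138]
14 56 [-0.228  0.245] [ 0.5699 -0.0077]
15 60 [-0.245  0.229] [ 0.5638 -0.002 ]
16 64 [-0.26   0.211] [0.5573 0.0033]
17 68 [-0.274  0.192] [0.5504 0.0081]
18 72 [-0.287  0.173] [0.5432 0.0124]
```

servo_tool(increments=[{"claw":1,"x":0.053,"y":0.331,"z":0,"ax":0,"ay":0,"az":0.5},{"claw":1,"x":0.03,"y":0.334,"z":0,"ax":0,"ay":0,"az":0.5},{"claw":1,"x":0.006,"y":0.335,"z":0,"ax":0,"ay":0,"az":0.5}])

```text
clock: 5.5
tcp_pos: [0.605, -0.0908, 0.2038]
orientation: [0.104, -0.009, 0.995, -0.0]
wrist_force: [0.4, -4.6, -2.9]
finger_gap: 0.0096
```

servo_tool(increments=[{"claw":1,"x":-0.017,"y":0.334,"z":0,"ax":0,"ay":0,"az":0.5},{"claw":1,"x":-0.04,"y":0.332,"z":0,"ax":0,"ay":0,"az":0.5},{"claw":1,"x":-0.064,"y":0.329,"z":0,"ax":0,"ay":0,"az":0.5}])

```text
clock: 5.8
tcp_pos: [0.6019, -0.0662, 0.2037]
orientation: [0.103, -0.113, 0.988, 0.01]
wrist_force: [-0.2, -5.8, -2.5]
finger_gap: 0.0097
```

servo_tool(increments=[{"claw":1,"x":-0.086,"y":0.324,"z":0,"ax":0,"ay":0,"az":0.5},{"claw":1,"x":-0.109,"y":0.317,"z":0,"ax":0,"ay":0,"az":0.5},{"claw":1,"x":-0.131,"y":0.308,"z":0,"ax":0,"ay":0,"az":0.5},{"claw":1,"x":-0.152,"y":0.298,"z":0,"ax":0,"ay":0,"az":0.5},{"claw":1,"x":-0.172,"y":0.287,"z":0,"ax":0,"ay":0,"az":0.5}])

```text
clock: 6.3
tcp_pos: [0.5856, -0.0283, 0.2036]
orientation: [0.099, -0.283, 0.954, 0.028]
wrist_force: [1.9, -8.1, -4.2]
finger_gap: 0.0096
```

servo_tool(increments=[{"claw":1,"x":-0.192,"y":0.274,"z":0,"ax":0,"ay":0,"az":0.5},{"claw":1,"x":-0.21,"y":0.26,"z":0,"ax":0,"ay":0,"az":0.5},{"claw":1,"x":-0.228,"y":0.245,"z":0,"ax":0,"ay":0,"az":0.5},{"claw":1,"x":-0.245,"y":0.229,"z":0,"ax":0,"ay":0,"az":0.5}])

```text
clock: 6.7
tcp_pos: [0.5639, -0.0035, 0.2035]
orientation: [0.094, -0.413, 0.905, 0.041]
wrist_force: [1.6, -8.6, -5.7]
finger_gap: 0.0097
```

servo_tool(increments=[{"claw":1,"x":-0.275,"y":0.19,"z":0,"ax":0,"ay":0,"az":0.5},{"claw":1,"x":-0.15,"y":0.08,"z":0,"ax":0,"ay":0,"az":0.25},{"claw":1,"x":0,"y":0,"z":0,"ax":0,"ay":0,"az":0},{"claw":1,"x":0,"y":0,"z":0,"ax":0,"ay":0,"az":0}])

```text
clock: 7.1
tcp_pos: [0.5541, 0.0037, 0.2039]
orientation: [0.092, -0.459, 0.883, 0.047]
wrist_force: [3.5, -4.8, -5.0]
finger_gap: 0.0096
```

```bash
cat > st.py <<'E'
from h import *
import sys
s=env.get_state();p=s['tcp_pos'];q=s['orientation']
from scipy.spatial.transform import Rotation as R
M=R.from_quat(q,scalar_first=True).as_matrix();az=np.arctan2(-M[1,0],-M[0,0])
H=np.array([.485,-.0924]);v=p[:2]-H;a=np.arctan2(v[1],v[0])
f=s['wrist_force'];r=np.array([np.cos(az),np.sin(az)]);t=np.array([-r[1],r[0]])
print("t",s['clock'],"tcp",p.round(4),"R",np.hypot(*v).round(4),"phi pos",round(a+.193,4),"phi tool",round(az+.193,4),"tilt",np.arcsin(-M[2,0]).round(3),"Frad",round(f[:2]@r,2),"Ftan",round(f[:2]@t,2),"Fz",f[2].round(2),"gap",s['finger_gap'],"tau",s['ft_torque'].round(2))
if len(sys.argv)>1:
  for n in("wrist","scene"):cv2.imwrite(f"pics/{n}{sys.argv[1]}.png",env.read_camera(n)[:,:,::-1])
  im=cv2.imread(f'pics/scene{sys.argv[1]}.png')[150:330,200:440];cv2.imwrite(f'pics/zs{sys.argv[1]}.png',cv2.resize(im,None,fx=3.3,fy=3.3))
E
python3 st.py 6
```

```text
t 7.1 tcp [0.5541 0.0037 0.2039] R 0.1184 phi pos 1.1405 phi tool 1.1518 tilt 0.207 Frad -1.94 Ftan -5.59 Fz -4.97 gap 0.009594761485733497 tau [-1.05 -0.26  0.04]
```

View pics/wrist6.png

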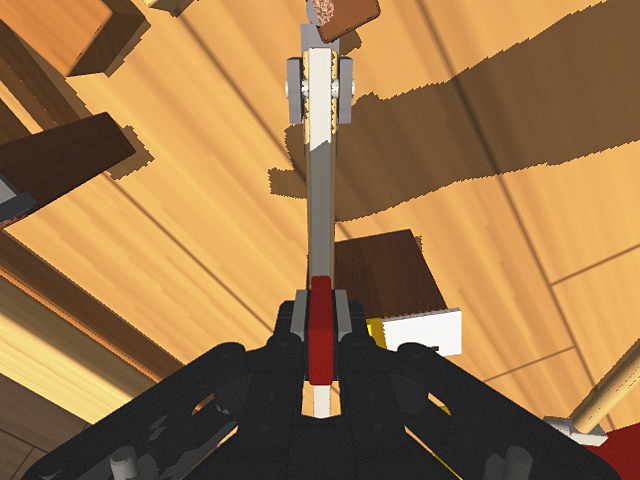

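View pics/zs6.png

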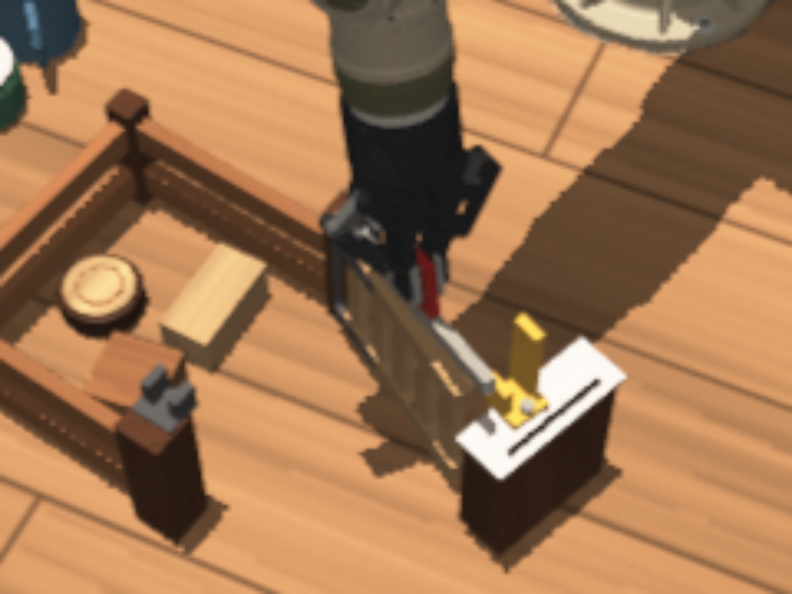

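servo_tool(increments=[{"claw":1,"x":-0.07,"y":0.046,"z":0,"ax":0,"ay":0,"az":0.125},{"claw":1,"x":-0.07,"y":0.045,"z":0,"ax":0,"ay":0,"az":0.125},{"claw":1,"x":-0.071,"y":0.044,"z":0,"ax":0,"ay":0,"az":0.125},{"claw":1,"x":-0.072,"y":0.043,"z":0,"ax":0,"ay":0,"az":0.125},{"claw":1,"x":-0.073,"y":0.042,"z":0,"ax":0,"ay":0,"az":0.125}])

```text
clock: 7.7
tcp_pos: [0.5454, 0.0092, 0.2039]
orientation: [0.09, -0.497, 0.862, 0.051]
wrist_force: [4.2, -4.7, -5.8]
finger_gap: 0.0095
```

```bash
python3 st.py
```

```text
t 7.7 tcp [0.5454 0.0092 0.2039] R 0.1182 phi pos 1.2275 phi tool 1.2396 tilt 0.207 Frad -1.98 Ftan -5.95 Fz -5.83 gap 0.00951699978964626 tau [-1.07 -0.43  0.06]
```

servo_tool(increments=[{"claw":1,"x":-0.036,"y":0.02,"z":0,"ax":0,"ay":0,"az":0.0625},{"claw":1,"x":-0.036,"y":0.02,"z":0,"ax":0,"ay":0,"az":0.0625},{"claw":1,"x":-0.036,"y":0.02,"z":0,"ax":0,"ay":0,"az":0.0625},{"claw":1,"x":-0.018,"y":0.01,"z":0,"ax":0,"ay":0,"az":0.03}])

```text
clock: 8.1
tcp_pos: [0.5423, 0.011, 0.2039]
orientation: [0.09, -0.51, 0.854, 0.052]
wrist_force: [5.0, -5.3, -6.0]
finger_gap: 0.0094
```

```bash
python3 st.py 7
```

```text
t 8.1 tcp [0.5423 0.011  0.2039] R 0.1182 phi pos 1.2578 phi tool 1.2697 tilt 0.207 Frad -2.31 Ftan -6.96 Fz -6.0 gap 0.009405335547502617 tau [-1.13 -0.37 -0.  ]
```

View pics/zs7.png

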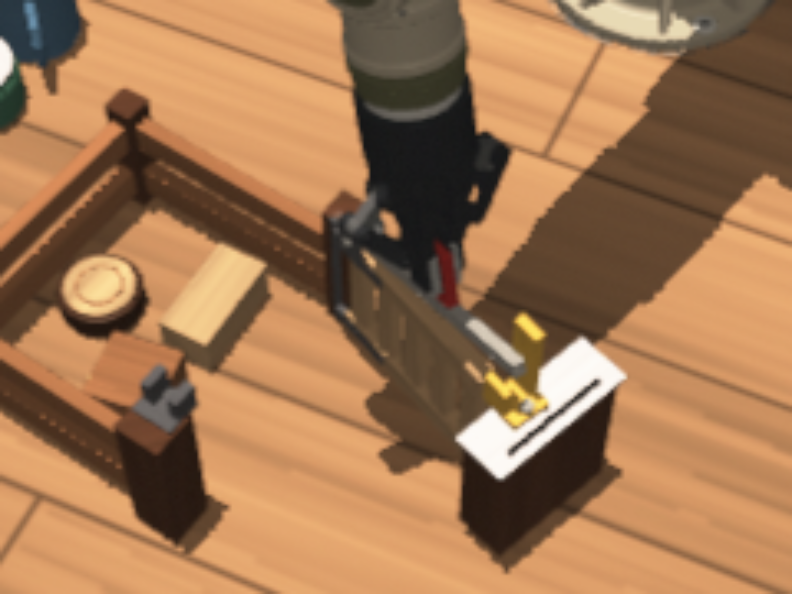

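servo_tool(increments=[{"claw":1,"x":-0.018,"y":0.0095,"z":0,"ax":0,"ay":0,"az":0.031},{"claw":1,"x":-0.018,"y":0.0095,"z":0,"ax":0,"ay":0,"az":0.031},{"claw":1,"x":-0.018,"y":0.0095,"z":0,"ax":0,"ay":0,"az":0.031},{"claw":1,"x":-0.018,"y":0.0095,"z":0,"ax":0,"ay":0,"az":0.031}])

```text
clock: 8.6
tcp_pos: [0.5405, 0.0119, 0.2039]
orientation: [0.089, -0.517, 0.85, 0.053]
wrist_force: [4.4, -5.4, -6.2]
finger_gap: 0.0095
```

```bash
python3 st.py
```

```text
t 8.6 tcp [0.5405 0.0119 0.2039] R 0.1181 phi pos 1.2748 phi tool 1.2869 tilt 0.207 Frad -2.71 Ftan -6.41 Fz -6.2 gap 0.009527737019019001 tau [-1.1  -0.38 -0.06]
```

servo_tool(increments=[{"claw":1,"x":-0.018,"y":0.009,"z":0,"ax":0,"ay":0,"az":0.031},{"claw":1,"x":-0.018,"y":0.009,"z":0,"ax":0,"ay":0,"az":0.031},{"claw":1,"x":-0.018,"y":0.009,"z":0,"ax":0,"ay":0,"az":0.031}])

```text
clock: 8.9
tcp_pos: [0.5391, 0.0126, 0.2039]
orientation: [0.089, -0.523, 0.846, 0.053]
wrist_force: [4.0, -5.0, -6.3]
finger_gap: 0.0096
```

```bash
python3 st.py
```

```text
t 8.9 tcp [0.5391 0.0126 0.2039] R 0.1181 phi pos 1.2875 phi tool 1.2998 tilt 0.207 Frad -2.69 Ftan -5.79 Fz -6.27 gap 0.009568514585621576 tau [-1.12 -0.43  0.02]
```

servo_tool(increments=[{"claw":1,"x":-0.018,"y":0.009,"z":0,"ax":0,"ay":0,"az":0.031},{"claw":1,"x":-0.018,"y":0.009,"z":0,"ax":0,"ay":0,"az":0.031}])

```text
clock: 9.1
tcp_pos: [0.5382, 0.013, 0.2038]
orientation: [0.088, -0.526, 0.844, 0.054]
wrist_force: [3.7, -5.6, -6.1]
finger_gap: 0.0096
```

```bash
python3 st.py 8;python3 -c "
import cv2
im=cv2.imread('pics/wrist8.png')[250:450,230:470];cv2.imwrite('pics/z8.png',cv2.resize(im,None,fx=3.3,fy=3))"
```

```text
t 9.1 tcp [0.5382 0.013  0.2038] R 0.1181 phi pos 1.2961 phi tool 1.3085 tilt 0.207 Frad -3.38 Ftan -5.79 Fz -6.1 gap 0.009550945267333931 tau [-1.13 -0.44 -0.03]
```

View pics/z8.png

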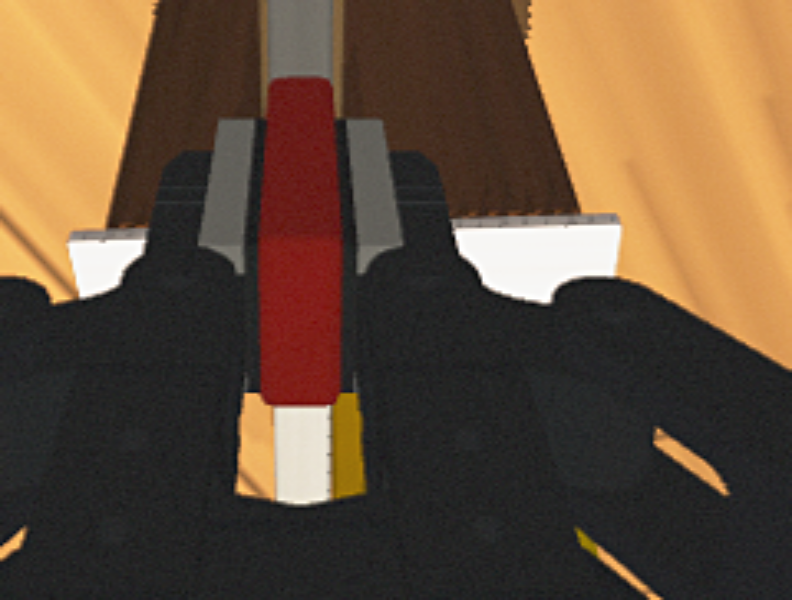

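View pics/zs8.png

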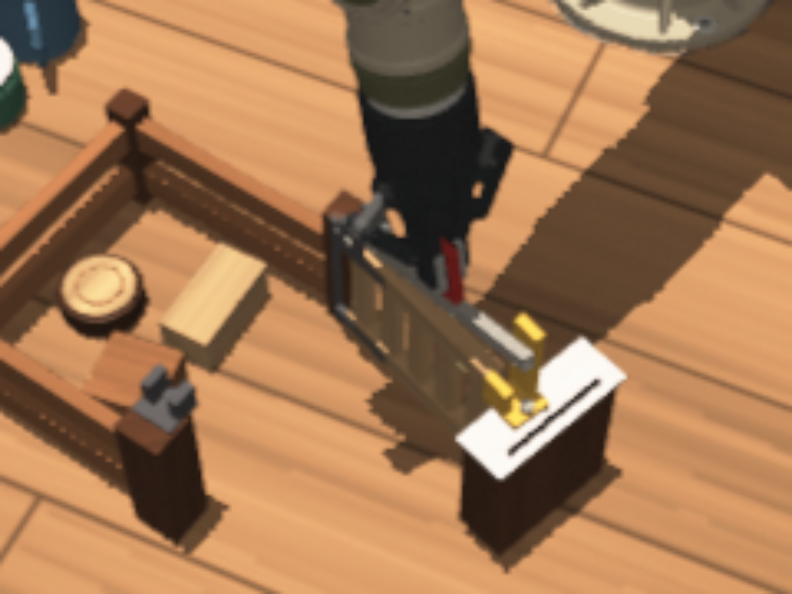

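servo_tool(increments=[{"claw":1,"x":-0.018,"y":0.009,"z":0,"ax":0,"ay":0,"az":0.031},{"claw":1,"x":-0.012,"y":0.006,"z":0,"ax":0,"ay":0,"az":0.02}])

```text
clock: 9.4
tcp_pos: [0.5381, 0.0131, 0.2039]
orientation: [0.089, -0.529, 0.842, 0.053]
wrist_force: [6.8, -6.7, -7.5]
finger_gap: 0.0093
```

```bash
python3 st.py
```

```text
t 9.4 tcp [0.5381 0.0131 0.2039] R 0.1181 phi pos 1.2976 phi tool 1.3151 tilt 0.207 Frad -3.06 Ftan -9.04 Fz -7.5 gap 0.009301479570850027 tau [-1.28 -0.85 -0.48]
```

servo_tool(increments=[{"claw":1,"x":0.043,"y":-0.021,"z":0,"ax":0,"ay":0,"az":-0.06},{"claw":1,"x":0.04,"y":-0.02,"z":0,"ax":0,"ay":0,"az":-0.05},{"claw":1,"x":0,"y":0,"z":0,"ax":0,"ay":0,"az":0}])

```text
clock: 9.7
tcp_pos: [0.5394, 0.0125, 0.2038]
orientation: [0.089, -0.523, 0.846, 0.053]
wrist_force: [2.8, -5.4, -5.6]
finger_gap: 0.0096
```

```bash
python3 st.py
```

```text
t 9.7 tcp [0.5394 0.0125 0.2038] R 0.1181 phi pos 1.2853 phi tool 1.2996 tilt 0.207 Frad -3.58 Ftan -4.94 Fz -5.61 gap 0.009551261912473134 tau [-1.06 -0.33 -0.11]
```

servo_tool(increments=[{"claw":1,"x":0.036,"y":0.069,"z":-0.127,"ax":-0.222,"ay":0.115,"az":0},{"claw":1,"x":0.034,"y":0.065,"z":-0.13,"ax":-0.222,"ay":0.115,"az":0},{"claw":1,"x":0.032,"y":0.061,"z":-0.133,"ax":-0.222,"ay":0.115,"az":0}])

```text
clock: 10.0
tcp_pos: [0.5419, 0.0174, 0.1941]
orientation: [0.043, -0.525, 0.85, 0.026]
wrist_force: [2.7, -4.2, -4.9]
finger_gap: 0.0095
```

```bash
python3 st.py 9
```

```text
t 10.0 tcp [0.5419 0.0174 0.1941] R 0.1237 phi pos 1.2856 phi tool 1.2994 tilt 0.101 Frad -2.55 Ftan -4.28 Fz -4.87 gap 0.009465624080480866 tau [-1.02 -0.33 -0.05]
```

View pics/zs9.png

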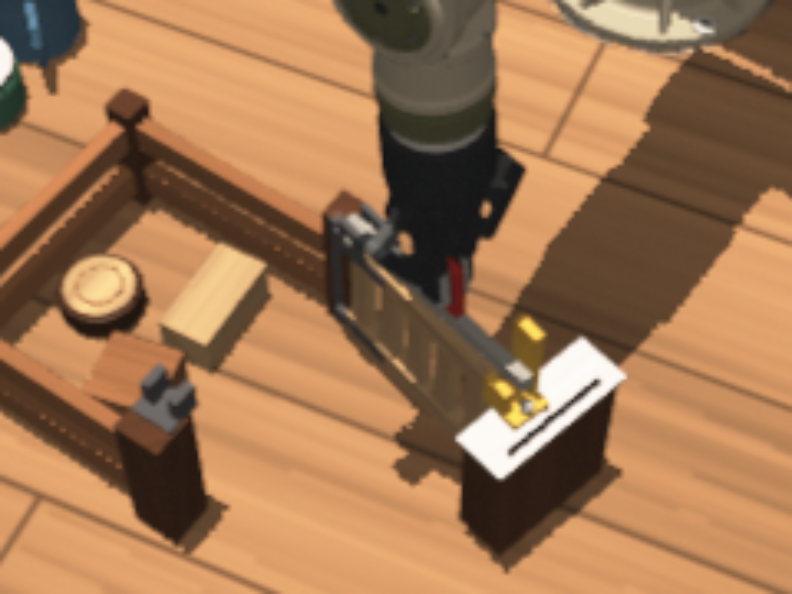

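servo_tool(increments=[{"claw":1,"x":0.03,"y":0.057,"z":-0.135,"ax":-0.222,"ay":0.115,"az":0},{"claw":1,"x":0.028,"y":0.053,"z":-0.137,"ax":-0.222,"ay":0.115,"az":0},{"claw":1,"x":0.012,"y":0.023,"z":-0.06,"ax":-0.1,"ay":0.052,"az":0},{"claw":1,"x":0,"y":0,"z":0,"ax":0,"ay":0,"az":0}])

```text
clock: 10.5
tcp_pos: [0.5434, 0.0209, 0.1857]
orientation: [0.006, -0.526, 0.851, 0.004]
wrist_force: [1.9, -5.9, -3.0]
finger_gap: 0.0095
```

```bash
python3 st.py 10
```

```text
t 10.5 tcp [0.5434 0.0209 0.1857] R 0.1274 phi pos 1.2876 phi tool 1.3002 tilt 0.016 Frad -4.41 Ftan -4.33 Fz -3.01 gap 0.009525471284851792 tau [-1.29 -0.29 -0.  ]
```

View pics/zs10.png

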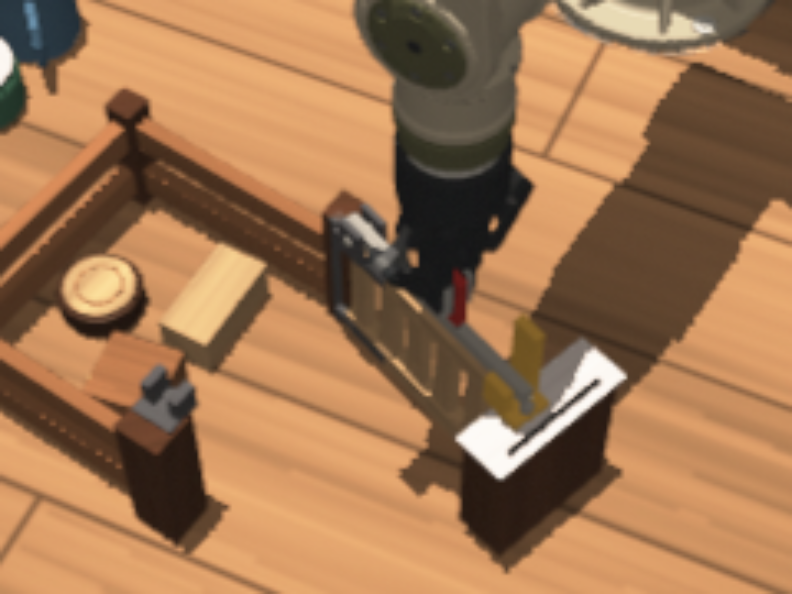

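servo_tool(increments=[{"claw":1,"x":0.018,"y":-0.009,"z":-0.02,"ax":-0.03,"ay":0.015,"az":-0.03},{"claw":1,"x":0.018,"y":-0.009,"z":-0.02,"ax":-0.03,"ay":0.015,"az":-0.03},{"claw":1,"x":0.018,"y":-0.009,"z":0,"ax":0,"ay":0,"az":-0.03}])

```text
clock: 10.9
tcp_pos: [0.5449, 0.0204, 0.1851]
orientation: [0.003, -0.52, 0.854, 0.002]
wrist_force: [2.8, -4.7, -3.8]
finger_gap: 0.0096
```

```bash
python3 st.py
```

```text
t 10.9 tcp [0.5449 0.0204 0.1851] R 0.1277 phi pos 1.2758 phi tool 1.2872 tilt 0.008 Frad -2.89 Ftan -4.65 Fz -3.77 gap 0.009610007489898691 tau [-1.03 -0.49  0.16]
```

servo_tool(increments=[{"claw":1,"x":0.016,"y":-0.008,"z":0,"ax":0,"ay":0,"az":-0.03},{"claw":1,"x":0.016,"y":-0.008,"z":0,"ax":0,"ay":0,"az":-0.03}])

```text
clock: 11.1
tcp_pos: [0.5456, 0.02, 0.1851]
orientation: [0.004, -0.517, 0.856, 0.002]
wrist_force: [2.0, -4.2, -2.9]
finger_gap: 0.0095
```

```bash
python3 st.py
```

```text
t 11.1 tcp [0.5456 0.02   0.1851] R 0.1277 phi pos 1.2692 phi tool 1.2789 tilt 0.008 Frad -2.81 Ftan -3.74 Fz -2.86 gap 0.009462914245661327 tau [-0.87 -0.33  0.27]
```

servo_tool(increments=[{"claw":1,"x":0.014,"y":-0.007,"z":0,"ax":0,"ay":0,"az":-0.02},{"claw":1,"x":0,"y":0,"z":0,"ax":0,"ay":0,"az":0}])

```text
clock: 11.3
tcp_pos: [0.5456, 0.02, 0.1852]
orientation: [0.003, -0.516, 0.857, 0.002]
wrist_force: [2.8, -5.5, -2.6]
finger_gap: 0.0098
```

```bash
python3 st.py
```

```text
t 11.3 tcp [0.5456 0.02   0.1852] R 0.1277 phi pos 1.2691 phi tool 1.2766 tilt 0.009 Frad -3.55 Ftan -5.02 Fz -2.62 gap 0.009756528494293388 tau [-1.1  -0.45  0.25]
```

servo_tool(increments=[{"claw":1,"x":0.012,"y":-0.006,"z":0,"ax":0,"ay":0,"az":-0.02},{"claw":1,"x":0,"y":0,"z":0,"ax":0,"ay":0,"az":0}])

```text
clock: 11.5
tcp_pos: [0.5456, 0.02, 0.1851]
orientation: [0.003, -0.515, 0.857, 0.003]
wrist_force: [1.1, -5.7, -3.2]
finger_gap: 0.0097
```

```bash
python3 st.py 11
```

```text
t 11.5 tcp [0.5456 0.02   0.1851] R 0.1277 phi pos 1.2691 phi tool 1.274 tilt 0.009 Frad -4.51 Ftan -3.61 Fz -3.19 gap 0.009736225159035038 tau [-1.07 -0.35  0.45]
```

View pics/zs11.png

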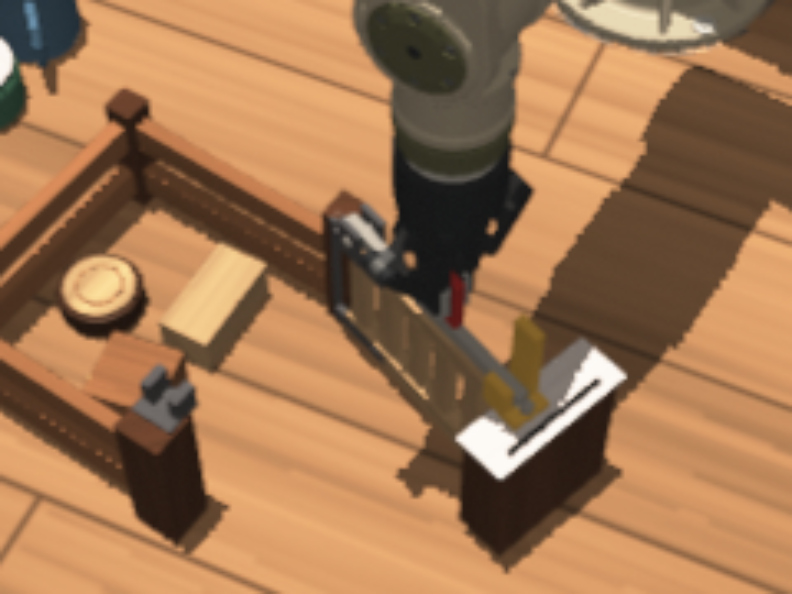

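servo_tool(increments=[{"claw":0.87,"x":0,"y":0,"z":0,"ax":0,"ay":0,"az":0},{"claw":0.8,"x":0,"y":0,"z":0,"ax":0,"ay":0,"az":0},{"claw":0.7,"x":0,"y":0,"z":0,"ax":0,"ay":0,"az":0},{"claw":0.6,"x":0,"y":0,"z":0,"ax":0,"ay":0,"az":0}], newtons=20)

```text
clock: 12.0
tcp_pos: [0.5454, 0.0209, 0.1854]
orientation: [0.004, -0.515, 0.857, 0.003]
wrist_force: [0.2, -1.1, 0.1]
finger_gap: 0.0341
```

```bash
python3 st.py 12
```

```text
t 12.0 tcp [0.5454 0.0209 0.1854] R 0.1284 phi pos 1.2736 phi tool 1.2742 tilt 0.01 Frad -0.93 Ftan -0.68 Fz 0.06 gap 0.034135014207564617 tau [ 0.04 -0.01 -0.03]
```

View pics/wrist12.png

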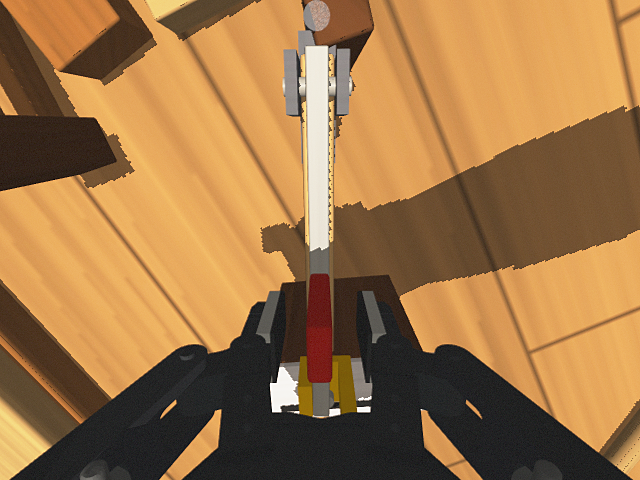

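servo_tool(increments=[{"claw":0.5,"x":0,"y":0,"z":0.2,"ax":0,"ay":0,"az":0},{"claw":0.5,"x":0,"y":0,"z":0.6,"ax":0,"ay":0,"az":0},{"claw":0.5,"x":0,"y":0,"z":0.9,"ax":0,"ay":0,"az":0},{"claw":0.5,"x":0,"y":0,"z":0.9,"ax":0,"ay":0,"az":0},{"claw":0.5,"x":0,"y":0,"z":0.9,"ax":0,"ay":0,"az":0}])

```text
clock: 12.6
tcp_pos: [0.5455, 0.0205, 0.274]
orientation: [0.004, -0.515, 0.857, 0.003]
wrist_force: [0.1, -0.3, -0.2]
finger_gap: 0.0428
```

servo_tool(increments=[{"claw":0.5,"x":-0.9,"y":-0.2,"z":0.7,"ax":0,"ay":0,"az":0},{"claw":0.5,"x":-0.9,"y":-0.2,"z":0.7,"ax":0,"ay":0,"az":0},{"claw":0.5,"x":-0.7,"y":-0.2,"z":0.5,"ax":0,"ay":0,"az":0},{"claw":0.5,"x":0,"y":0,"z":0,"ax":0,"ay":0,"az":0},{"claw":0.5,"x":0,"y":0,"z":0,"ax":0,"ay":0,"az":0}])

```text
clock: 13.1
tcp_pos: [0.4835, 0.0054, 0.3208]
orientation: [0.005, -0.514, 0.858, 0.002]
wrist_force: [0.6, 0.3, 0.6]
finger_gap: 0.043
```

```bash
python3 st.py 13
python3 - <<'E'
import cv2
from h import *
im=env.read_camera("top")[:,:,::-1];cv2.imwrite("pics/top13.png",im)
a=im[165:285,260:450];cv2.imwrite("pics/zt13.png",cv2.resize(a,None,fx=4,fy=4,interpolation=cv2.INTER_CUBIC))
E
```

```text
t 13.1 tcp [0.4835 0.0054 0.3208] R 0.0978 phi pos 1.7791 phi tool 1.2736 tilt 0.011 Frad 0.53 Ftan -0.39 Fz 0.59 gap 0.04297106974814154 tau [0.04 0.01 0.02]
```

View pics/wrist13.png

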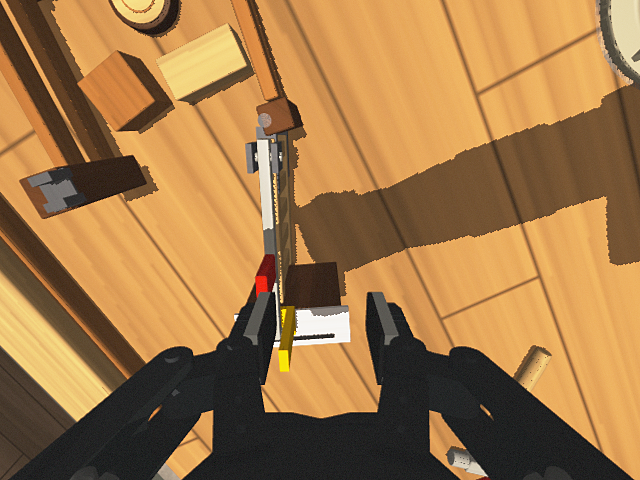

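View pics/scene13.png

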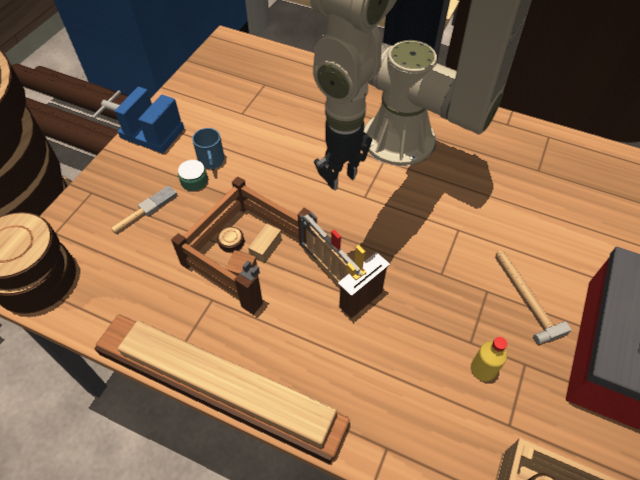

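View pics/zs13.png

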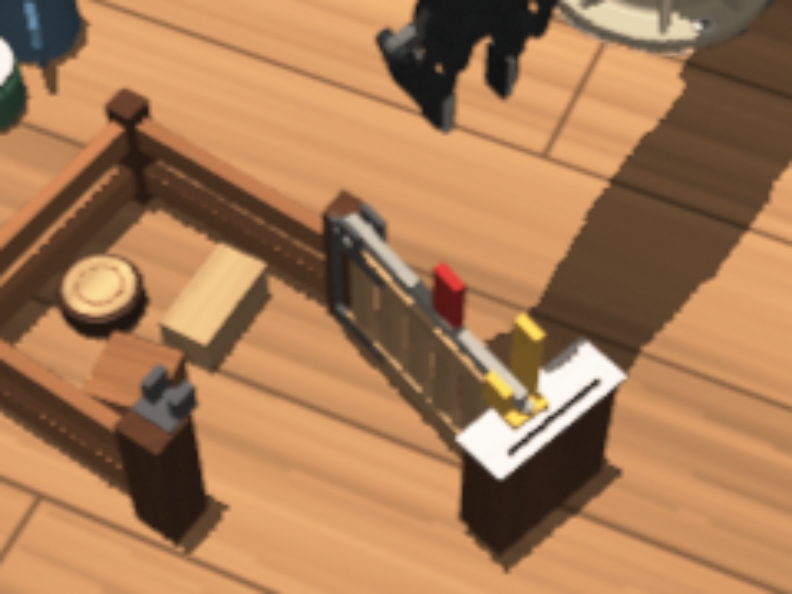

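Run:
```python
from h import *
H=np.array([.4855,-.0944]);a=1.27-.1965;u=np.array([np.cos(a),np.sin(a)])
im=cv2.imread("pics/scene13.png")
for th in(0,.04,.1):
    q=[]
    for X,Z in((-.015,.007),(.183,.007),(.113,.057),(.087,.057)):
        x=X*np.cos(th)-Z*np.sin(th);z=X*np.sin(th)+Z*np.cos(th)
        q.append(proj("scene",np.r_[H+(.03+x)*u,.147+z]).round(1).tolist())
    print(th,q)
h=cv2.cvtColor(im,cv2.COLOR_BGR2HSV);k=cv2.inRange(h,(0,150,50),(8,255,255));k[:220]=0;k[260:]=0;k[:,:320]=0;k[:,360:]=0
ys,xs=np.nonzero(k);print("red",xs.min(),xs.max(),ys.min(),ys.max())
for y in range(ys.min(),ys.min()+6):print(y,xs[ys==y].min(),xs[ys==y].max())
```

```text
0 [[305.5, 214.9], [357.1, 270.6], [338.7, 237.7], [331.6, 230.1]]
0.04 [[305.4, 215.0], [357.2, 268.7], [338.1, 235.8], [331.0, 228.6]]
0.1 [[305.3, 215.2], [357.1, 265.8], [337.1, 233.0], [330.0, 226.2]]
red 331 340 229 248
229 334 334
230 332 335
231 331 336
232 331 337
233 332 338
234 332 339
```

```bash
python3 -c "
from workcell import env
print(env.hand_in())"
```

```text
the job is handed in; nothing more can be done
None
```

I opened the gate and left it held in the yellow catch. The job was handed in at about 13 s of the 64 s allowed, and `hand_in` gives no verdict.

- **Lift and swing:** I pinched the red tab and lifted the bar to about 0.21 rad with the gate shut. I then swung the gate open in small steps.
- **Finding the catch:** The backstop was felt at about 1.30 rad. The sideways force at the wrist rose by only about 3 N.
- **Seating the bar:** I backed off about 2.5 mm and lowered the bar into the notch. I eased it back until it stopped moving at about 1.27 rad, then let go and withdrew.

**Last checks:**
- The pictures taken after withdrawal show the gate still open. The bar is level in the notch, and the tab's position matches 0 rad of lift to within a pixel.
- The bystanders look unmoved in the pictures; I did not measure them. The gripper is clear of everything.

**Two readings that did not agree:**
- The first camera estimate of the tab was about 2 mm off sideways. I corrected it from the wrist view before closing the gripper.
- When easing onto the lip, the sideways force did not drop clearly. I took the contact from the stalled position and the rising wrist moment instead.

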